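# Shift the pattern plates so the cross sits by the sprue

### The arm

A 6-joint arm with a two-finger parallel gripper is mounted at the origin on the work surface. World frame = base frame: x ahead of the robot, y to its left, z up, the work surface at z = 0. Lengths are in m, angles in rad, forces in N, time in s.
With the tool pointing down it reaches from about 0.3 to 0.775 m from the base axis. Payload 14.6 kg.
Tool frame: the origin (TCP) lies between the finger pads; the fingertips stand 19 mm ahead of it and the grasp point (between the pads) is the TCP; y points along the fingers, z is the direction in which the jaws open and shut, and the axes are right-handed (so a half turn about y gives the same grasp; the last joint's range is limited). The gripper opens to 85 mm and grips with 20 to 120 N. Pads are 22 mm wide; open, the fingers measure 114 mm over their backs; the gripper's body (76 mm by 85 mm) begins 54 mm behind the grasp point. The pads swing forward as they close: fully open they stand 13 mm farther back than shut.
Start: joints at [-1.295, 0.3, 1.521, -0, 1.321, -0.067], TCP at [0.185, -0.518, 0.25] pointing down, gripper open.
Joint ranges: [-3.03, 3.03], [-0.79, 2.21], [0.23, 2.52], [-1.04, 4.18], [0, 3.07], [-2.55, 2.55]. Speed limits (rad/s): [2.22, 2.22, 2.57, 3.14, 3.14, 3.14].

### API

Orientations are given as a rotation vector (axis times angle).
In Python, from workcell import bot, optics gives the robot as it stands.
- The arm moves only by the tool servo_tool, never from a script. Its argument "motion" is a list that holds one entry, the list of rows, each a list of 4 numbers: the shift along the world's x, y, z in m, then the turn about the world's z in degrees. A call has 1 to 5 rows; each row shifts and turns the commanded pose from where the row before left it; what a row does not reach is not made up. A row lasts 1/8 s, in which the tool goes at most 62.5 mm and 10.7 degrees, less where a joint would pass 70% of its speed; a pose out of reach is approached as far as the arm can. A call with a gripper value outside its range is refused whole. "jaw" is the opening, from -1 (shut) to 1 (fully open), so that 0 is half open, set as the call begins (left out, the last holds). The fingers move at their own pace and stop on an object; "force" is the grip in N (left out, the last holds). Time passes only in rows, so rows that do not move let the fingers close. It gives the time, the measured TCP pose, the force and the opening at its end, in the units of the state.
- bot.get_obs(): the state, without advancing time (a new reading comes with each control period).
- optics.camera(name): name is "scene" or "side" or "wrist"; returns a dict with "img" (420x560x3 uint8, red, green, blue), "mtx" (3x3 intrinsics, pixels), "cam_to_world" (4x4, takes a point from camera to world coordinates). Camera axes: x right, y down, z forward; pixel columns grow to the right and rows downward; lengths in m; the calibration is good to about 2 mm. A picture is of the moment at which its call begins. There is no depth.
- bot.job_done(): hands the job in, once; it reports no verdict.
The state is a dict: "time": time; "q": joint angles; "joint_velocities": joint speeds; "joint_efforts": joint torques, N m; "tool_pos": TCP position; "eef_rot": TCP orientation; "ft_force": force on the tool from outside, world axes, zero at the start; "ft_torque": the same for the moment, N m; "grip_width": finger opening in m.
Only numpy, scipy, OpenCV 4.12 (cv2) and the standard library are available. Lean on these libraries where they do the work, as an engineer would, in place of code of your own. Each camera call takes 0.05 s, during which the arm holds its last target. There are 200 camera calls.

### The job

The grey frame holds three brass pattern plates and one empty corner. Slide the plate that sits in the corner beside the sprue (the flared funnel-shaped metal former, not the straight riser) into the empty corner, then slide the plate with the cross pattern fully into the corner beside the sprue, and let go. Slide the plates along the frame's floor one at a time without lifting them, keep the other plate in its corner, and leave the brass medallion and the slick lying beside the frame alone.

Things in the scene. Friction and masses are not known exactly. Their poses are not given: they have to be found in the camera images.
- frame: Low square steel frame fixed to the bench, outside 186 mm, inside 162 mm, rails 12 mm wide and 18 mm high, floor 6 mm thick. Its inside is a two-by-two grid of open corners with no dividers (pitch 81 mm); two plates side by side leave 10 mm of play in all; smooth metal that slides easily (friction about 0.25). Origin: centre of its underside, on the bench; x and y along its sides, z up. It lies at any yaw.
- cell_gap (a point): Point at the centre of one corner of the frame: the corner that is empty at the start. It lies on the floor inside (6 mm above the bench). Frame coordinates (+40.5, +40.5) mm.
- cell_a (a point): Point at the centre of one corner of the frame: the corner next to the empty one along frame -x. It lies on the floor inside (6 mm above the bench). Frame coordinates (-40.5, +40.5) mm. The sprue stands outside this corner or cell_c.
- cell_b (a point): Point at the centre of one corner of the frame: the corner diagonally opposite the empty one, where the cross plate starts. It lies on the floor inside (6 mm above the bench). Frame coordinates (-40.5, -40.5) mm.
- cell_c (a point): Point at the centre of one corner of the frame: the corner next to the empty one along frame -y. It lies on the floor inside (6 mm above the bench). Frame coordinates (+40.5, -40.5) mm.
- cross_plate: A square aluminium carrier plate, 76 x 76 x 10 mm with 6 mm chamfered corners, 0.2 to 0.45 kg, loose in the frame, with a 5 mm thick brass pattern on top, an equal-armed cross, 66 mm across with arms 20 mm wide, and in the middle an upright round brass knob, 18 mm diameter, from 15 to 50 mm above the plate's underside. Origin: centre of the underside (knob axis); z up; x and y along the plate's edges, parallel to the frame's at the start.
- disc_plate: A square aluminium carrier plate, 76 x 76 x 10 mm with 6 mm chamfered corners, 0.2 to 0.45 kg, loose in the frame, with a 5 mm thick brass pattern on top, a round disc, 62 mm diameter, and in the middle an upright round brass knob, 18 mm diameter, from 15 to 50 mm above the plate's underside. Origin: centre of the underside (knob axis); z up; x and y along the plate's edges, parallel to the frame's at the start. Starts in cell_a or cell_c.
- bar_plate: A square aluminium carrier plate, 76 x 76 x 10 mm with 6 mm chamfered corners, 0.2 to 0.45 kg, loose in the frame, with a 5 mm thick brass pattern on top, a single straight bar, 66 x 22 mm, along the plate's x, and in the middle an upright round brass knob, 18 mm diameter, from 15 to 50 mm above the plate's underside. Origin: centre of the underside (knob axis); z up; x and y along the plate's edges, parallel to the frame's at the start. Starts in cell_a or cell_c.
- sprue: Bare aluminium sprue former fixed to the bench outside the frame, flared like a funnel: 16 mm diameter low down, 40 mm at the top, 55 mm high. Origin: centre of its underside. It stands 89.5 mm from the centre of the corner it belongs to (cell_a or cell_c), straight out over the nearest rail.
- riser: Straight round aluminium riser, 24 mm diameter, 50 mm high, rounded top, on a 40 mm foot, fixed to the bench on the other side of the frame, 89.5 mm from the centre of the other corner (cell_c or cell_a). Origin: centre of its underside. Nothing to do with it.
- medallion: Loose brass medallion, 52 mm diameter, 9 mm high, lying beside the frame on its +x side; to be left alone. Origin: centre of its underside.
- slick: Loose small moulder's slick (flat steel blade and round wooden handle), 170 mm long, 10 mm high, lying beside the frame on its -x side; to be left alone. Origin near its middle.
Things that resemble listed ones, but are neither listed nor needed, are in the scene too. Leave any black look-alike of the cross_plate alone. What is shaped like the bar_plate but turquoise is not meant.

How it is judged:
On the way:
1. The plate that sat beside the sprue is in the corner that was empty, the other of the two still in its own corner (((horizontal distance between sprue and cell_a below 0.12 m and horizontal distance between disc_plate and cell_gap below 0.008 m and horizontal distance between bar_plate and cell_c below 0.008 m) or (horizontal distance between sprue and cell_a below 0.12 m and horizontal distance between bar_plate and cell_gap below 0.008 m and horizontal distance between disc_plate and cell_c below 0.008 m) or (horizontal distance between sprue and cell_c below 0.12 m and horizontal distance between disc_plate and cell_gap below 0.008 m and horizontal distance between bar_plate and cell_a below 0.008 m) or (horizontal distance between sprue and cell_c below 0.12 m and horizontal distance between bar_plate and cell_gap below 0.008 m and horizontal distance between disc_plate and cell_a below 0.008 m))), for 0.1 s.
At the end, for the whole second after the job is handed in: The cross plate lies in the corner beside the sprue, the plate that was there lies in the corner that was empty, the third plate is in the corner it started in, each within 8 mm of its corner's centre, flat on the frame's floor (within 3 mm) and at rest (((horizontal distance between sprue and cell_a below 0.12 m and horizontal distance between disc_plate and cell_gap below 0.008 m and horizontal distance between bar_plate and cell_c below 0.008 m and horizontal distance between cross_plate and cell_a below 0.008 m) or (horizontal distance between sprue and cell_a below 0.12 m and horizontal distance between bar_plate and cell_gap below 0.008 m and horizontal distance between disc_plate and cell_c below 0.008 m and horizontal distance between cross_plate and cell_a below 0.008 m) or (horizontal distance between sprue and cell_c below 0.12 m and horizontal distance between disc_plate and cell_gap below 0.008 m and horizontal distance between bar_plate and cell_a below 0.008 m and horizontal distance between cross_plate and cell_c below 0.008 m) or (horizontal distance between sprue and cell_c below 0.12 m and horizontal distance between bar_plate and cell_gap below 0.008 m and horizontal distance between disc_plate and cell_a below 0.008 m and horizontal distance between cross_plate and cell_c below 0.008 m)) and z of each of cross_plate, disc_plate, bar_plate in the frame of frame below 0.009 m and linear speed of each of cross_plate, disc_plate, bar_plate below 0.01 m/s); the robot touches nothing.
It fails at once if a pattern plate is lifted more than 8 mm off the frame's floor (z of any of cross_plate, disc_plate, bar_plate in the frame of frame above 0.014 m).
It fails at once if the medallion or the slick is moved more than 30 mm (distance of any of medallion, slick from where it was at the start of the episode above 0.03 m).
It also fails if it takes over 40 s, if anything falls off the work surface, if the arm or the gripper's body presses on something with over 40 N, if the wrist force passes 120 N, or if a joint passes its speed limit or range.

## Working session

There is one attempt and no reset: what is moved stays moved. The work goes in short steps, Python scripts to look and compute and a tool call to move; the robot and the scene stay as the last step left them, time stands still between calls to the robot, and variables do not carry over. Pictures are saved under pics/ and viewed, about 8 in all and at most 12, crops included, and the job is handed in when it is done.

Besides the shell and the picture viewer there is one more tool, called after ">>>" as name(argument=value, ...), one argument or row to a line, values as JSON. servo_tool: Moves the arm, as the interface text tells. Its arguments: {"type":"object","properties":{"motion":{"type":"array","items":{"type":"array","items":{"type":"array","items":{"type":"number"}}}},"jaw":{"type":"number"},"force":{"type":"number"}},"required":["motion"]}

```bash
mkdir -p pics; ls; cat > h.py <<'E'
import numpy as np,cv2
from workcell import bot,optics
def snap(n,f):
    c=optics.camera(n); cv2.imwrite(f'pics/{f}.png',c['img'][:,:,::-1]); np.savez(f'pics/{f}.npz',**c); return c
def ray(c,uv,z):
    d=np.linalg.inv(c['mtx'])@np.array([uv[0],uv[1],1.]); T=c['cam_to_world']; d=T[:3,:3]@d; o=T[:3,3]
    return o+d*(z-o[2])/d[2]
E
python3 - <<'E'
from h import *
a=snap('scene','s1');b=snap('side','d1')
for c in(a,b): print(c['cam_to_world'].round(3))
print(bot.get_obs())
E
```

```text
pics
[[ 0.77   0.339 -0.54   1.035]
 [ 0.637 -0.376  0.673 -0.649]
 [ 0.026 -0.862 -0.506  0.525]
 [ 0.     0.     0.     1.   ]]
[[-0.923 -0.279  0.265  0.282]
 [-0.385  0.66  -0.645  0.581]
 [ 0.005 -0.698 -0.716  0.724]
 [ 0.     0.     0.     1.   ]]
{'time': 0.1, 'q': array([-1.29459814e+00,  3.00428908e-01,  1.52149745e+00,  2.23936785e-05,
        1.32063867e+00, -6.65751060e-02]), 'joint_velocities': array([-0.00090964, -0.00147209, -0.00119413,  0.00057083,  0.00153542,
        0.0001172 ]), 'joint_efforts': array([ 1.87012593e-03, -5.44377208e+01, -3.62368548e+01, -8.90431238e-05,
        2.99842897e-03,  3.19971761e-06]), 'tool_pos': array([ 0.18482432, -0.51783817,  0.24977981]), 'eef_rot': array([-0.35236064,  2.03632682, -2.03432463]), 'ft_force': array([ 0.61674079,  0.59350924, -0.15979619]), 'ft_torque': array([ 0.01212457,  0.01738338, -0.05961286]), 'grip_width': 0.08555310610577549}
```

View pics/s1.png

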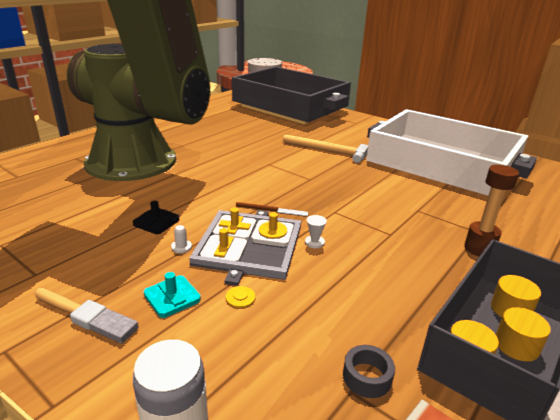

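View pics/d1.png

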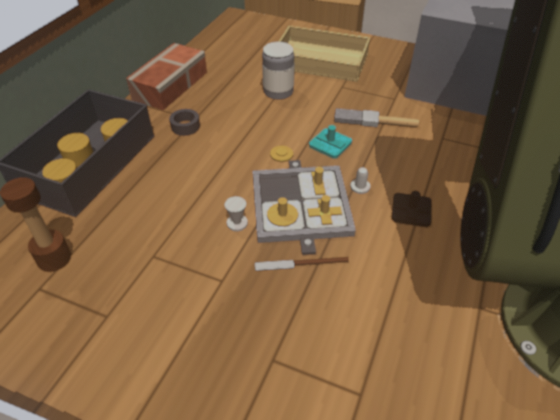

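The scene shows the disc plate (273,233) beside the sprue (316,230), so the sprue corner is cell_a. The cross is at (235,222), the bar at (224,243), and the empty corner at (272,260) on the medallion side. I'll zoom in on both views.

```bash
python3 - <<'E'
import cv2,numpy as np
a=cv2.imread('pics/s1.png')[195:290,170:345];b=cv2.imread('pics/d1.png')[140:280,215:390]
a=cv2.resize(a,None,fx=4.5,fy=3*1,interpolation=3) if 0 else cv2.resize(a,None,fx=4.5,fy=4.5,interpolation=3)[:,:787]
cv2.imwrite('pics/z1.png',a);cv2.imwrite('pics/z2.png',cv2.resize(b,None,fx=4.25,fy=4.25,interpolation=3))
E
```

```text
(no output)
```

View pics/z1.png

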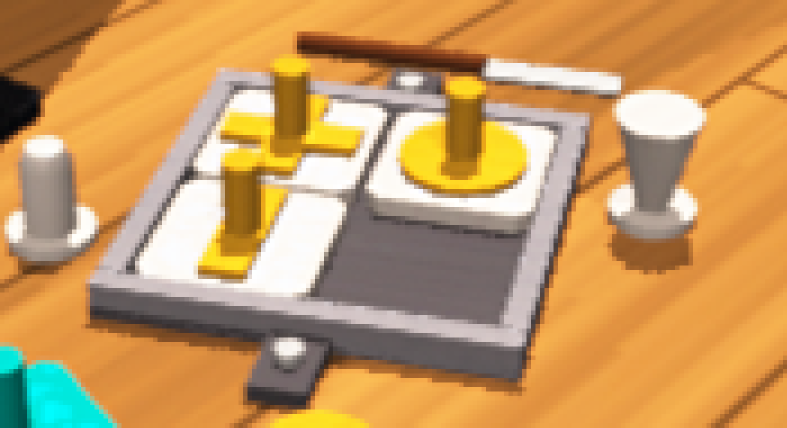

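View pics/z2.png

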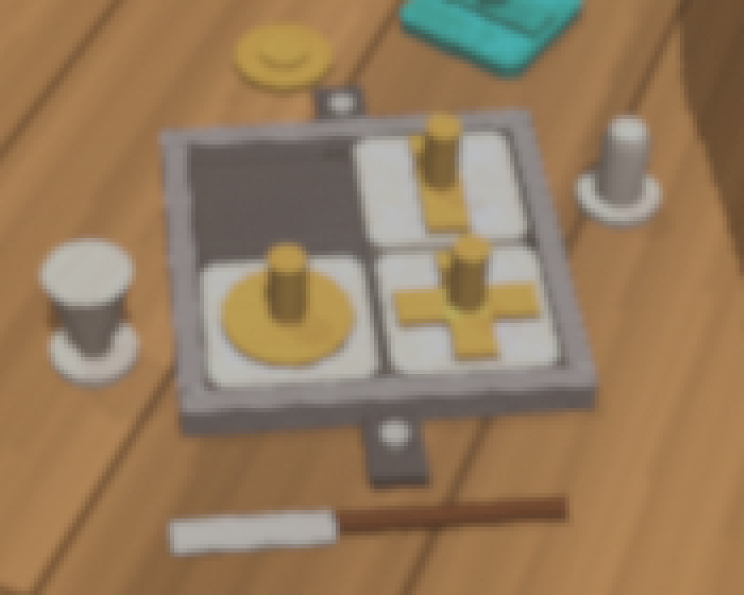

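```bash
cat >m.py <<'E'
from h import *
a=dict(np.load('pics/s1.npz'));b=dict(np.load('pics/d1.npz'))
A=lambda p:(np.array(p)+.5)/4.5-.5+[170,195]
B=lambda p:(np.array(p)+.5)/4.25-.5+[215,140]
for n,p,q in(('disc',(467,86),(287,254)),('cross',(291,66),(470,246)),('bar',(243,158),(442,126))):
    print(n,ray(a,A(p),.056).round(4),ray(b,B(q),.056).round(4))
# corners in order: (-x,-y),(-x,+y),(+x,+y),(+x,-y)
loc=np.array([(-93,-93),(-93,93),(93,93),(93,-93)])/1000
P=np.array([ray(a,A(p),.018)[:2] for p in((223,70),(590,115),(527,348),(90,287))])
Q=np.array([ray(b,B(p),.018)[:2] for p in((592,392),(183,418),(163,135),(525,112))])
for W in(P,Q,(P+Q)/2):
    c=W.mean(0);H=loc.T@(W-c);th=np.arctan2(H[0,1]-H[1,0],H[0,0]+H[1,1])
    R=np.array([[np.cos(th),-np.sin(th)],[np.sin(th),np.cos(th)]])
    print(c.round(4),np.degrees(th).round(2),'resid mm',((W-c-loc@R.T)*1000).round(1).tolist())
    for n,l in(('a',(-40.5,40.5)),('b',(-40.5,-40.5)),('c',(40.5,-40.5)),('gap',(40.5,40.5))): print(n,(c+R@np.array(l)/1000).round(4))
from scipy.spatial.transform import Rotation as Ro
o=bot.get_obs();print(Ro.from_rotvec(o['eef_rot']).as_matrix().round(3))
E
python3 m.py
```

```text
disc [ 0.5409 -0.0291  0.056 ] [ 0.5408 -0.0306  0.056 ]
cross [ 0.469  -0.0697  0.056 ] [ 0.4675 -0.0671  0.056 ]
bar [ 0.508  -0.1401  0.056 ] [ 0.5065 -0.1377  0.056 ]
[ 0.5258 -0.086 ] -61.53 resid mm [[1.3, 0.4], [-0.7, -0.4], [-0.7, 0.2], [0.2, -0.1]]
a [ 0.5421 -0.0311]
b [ 0.4709 -0.0697]
c [ 0.5095 -0.1409]
gap [ 0.5807 -0.1023]
[ 0.5212 -0.0792] -62.11 resid mm [[2.4, 1.7], [-2.0, -1.4], [-2.3, -0.3], [1.9, -0.0]]
a [ 0.5381 -0.0244]
b [ 0.4665 -0.0623]
c [ 0.5044 -0.1339]
gap [ 0.576 -0.096]
[ 0.5235 -0.0826] -61.82 resid mm [[1.8, 1.0], [-1.3, -0.9], [-1.5, -0.1], [1.0, -0.1]]
a [ 0.5401 -0.0277]
b [ 0.4687 -0.066 ]
c [ 0.5069 -0.1374]
gap [ 0.5783 -0.0991]
[[-0.942 -0.     0.336]
 [-0.336  0.001 -0.942]
 [-0.    -1.    -0.001]]
```

Both views agree on the knobs to about 2 mm, and the frame yaw is about -62°. I'm moving above the disc knob and turning the jaws along frame x.

>>> servo_tool(
  motion=[
    [[0.034,0.047,0,2],[0.034,0.047,0,2],[0.034,0.047,0,2],[0.034,0.047,0,2],[0.034,0.047,0,0.4]],
  ],
  jaw=0,
  force=60,
)

```text
time: 0.72
tool_pos: [0.3556, -0.2813, 0.2502]
eef_rot: [-0.487, 1.948, -1.947]
ft_force: [0.9, -0.8, 0.1]
grip_width: 0.0426
```

>>> servo_tool(
  motion=[
    [[0.034,0.047,-0.02,0],[0.034,0.047,-0.02,0],[0.034,0.047,-0.02,0],[0.034,0.047,-0.02,0],[0,0,0,0]],
  ],
)

```text
time: 1.35
tool_pos: [0.4914, -0.0921, 0.1684]
eef_rot: [-0.493, 1.948, -1.944]
ft_force: [-0.0, -0.5, -0.5]
grip_width: 0.0428
```

>>> servo_tool(
  motion=[
    [[0.025,0.032,-0.02,0],[0.025,0.033,-0.02,0],[0,0,0,0]],
  ],
)

```text
time: 1.72
tool_pos: [0.5408, -0.029, 0.1289]
eef_rot: [-0.49, 1.949, -1.947]
ft_force: [0.7, -0.4, -0.0]
grip_width: 0.0429
```

```bash
python3 - <<'E'
from h import *
from scipy.spatial.transform import Rotation as Ro
c=snap('wrist','w1');o=bot.get_obs();R=Ro.from_rotvec(o['eef_rot']).as_matrix()
print(o['tool_pos'],R.round(3),c['cam_to_world'].round(3),np.degrees(np.arctan2(R[1,2],R[0,2])))
for z in(.056,.021,.045):
  T=np.linalg.inv(c['cam_to_world']);p=o['tool_pos'].copy();p[2]=z;q=T@[*p,1];u=c['mtx']@q[:3];print(z,u[:2]/u[2])
h=cv2.cvtColor(c['img'],cv2.COLOR_RGB2HSV);print(h.shape)
E
```

```text
[ 0.54058873 -0.03009297  0.1297331 ] [[-0.882 -0.001  0.471]
 [-0.471 -0.    -0.882]
 [ 0.001 -1.    -0.001]] [[ 0.473 -0.832 -0.29   0.615]
 [-0.881 -0.447 -0.155  0.011]
 [-0.001  0.329 -0.944  0.252]
 [ 0.     0.     0.     1.   ]] -61.90559931342348
0.056 [278.74702166 227.43171073]
0.021 [278.53811105 210.71247831]
0.045 [278.67471358 221.64485493]
(420, 560, 3)
```

View pics/w1.png

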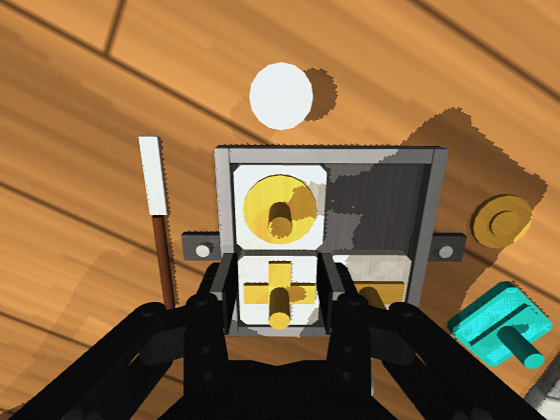

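The wrist view shows the disc knob top at (280,227), against a prediction of (279,227), so the tool is centred. The frame's outer top corners are at (216,147) and (447,149), and the cross knob top is at (279,322).

>>> servo_tool(
  motion=[
    [[0,0,-0.03,0],[0,0,-0.03,0],[0,0,-0.024,0],[0,0,0,0]],
  ],
)

```text
time: 2.28
tool_pos: [0.5399, -0.0311, 0.0458]
eef_rot: [-0.488, 1.95, -1.949]
ft_force: [0.2, 0.4, 0.4]
grip_width: 0.0424
```

```bash
python3 - <<'E'
from h import *
c=dict(np.load('pics/w1.npz'))
y=np.radians(-61.9);R=np.array([[np.cos(y),-np.sin(y)],[np.sin(y),np.cos(y)]])
for z in(.018,.024):
  L=ray(c,(216,147),z)[:2];Q=ray(c,(447,149),z)[:2]
  d=Q-L;ctr=(L+Q)/2-R@[0,.093]
  print(z,np.linalg.norm(d),np.degrees(np.arctan2(d[1],d[0])),'ctr',ctr)
  for n,p in(('disc',(280,227)),('cross',(279,322))):
    k=ray(c,p,.056)[:2];print(n,k,R.T@(k-ctr))
  for n,l in(('a',(-40.5,40.5)),('gap',(40.5,40.5))):print(n,(ctr+R@np.array(l)/1000).round(4))
E
```

```text
0.018 0.1819963968598691 -62.26817264336011 ctr [ 0.52367351 -0.08626966]
disc [ 0.54131611 -0.03073007] [-0.04068309  0.04172282]
cross [ 0.46675731 -0.07014072] [-0.04103598 -0.04261039]
a [ 0.5403 -0.0315]
gap [ 0.5785 -0.1029]
0.024 0.17733592486295266 -62.26817264336009 ctr [ 0.52391373 -0.08489556]
disc [ 0.54131611 -0.03073007] [-0.03958411  0.0408637 ]
cross [ 0.46675731 -0.07014072] [-0.03993699 -0.04346951]
a [ 0.5406 -0.0301]
gap [ 0.5787 -0.1015]
```

>>> servo_tool(
  motion=[
    [[0,0,0,0],[0,0,0,0],[0,0,0,0]],
  ],
  jaw=-1,
)

```text
time: 2.65
tool_pos: [0.5416, -0.0304, 0.048]
eef_rot: [-0.484, 1.946, -1.948]
ft_force: [-1.0, -2.1, 6.1]
grip_width: 0.0165
```

>>> servo_tool(
  motion=[
    [[0.0076,-0.0142,0,0],[0.0076,-0.0142,0,0],[0.0076,-0.0142,0,0],[0.0076,-0.0142,0,0],[0.0076,-0.0142,0,0]],
  ],
)

```text
time: 3.28
tool_pos: [0.5797, -0.1015, 0.048]
eef_rot: [-0.484, 1.946, -1.948]
ft_force: [-0.2, 1.8, 6.1]
grip_width: 0.0162
```

>>> servo_tool(
  motion=[
    [[0,0,0,0],[0,0,0,0]],
  ],
)

```text
time: 3.52
tool_pos: [0.5797, -0.1014, 0.048]
eef_rot: [-0.483, 1.945, -1.949]
ft_force: [0.8, -1.7, 5.9]
grip_width: 0.0161
```

```bash
python3 - <<'E'
from h import *
o=bot.get_obs();print(o['tool_pos'],o['ft_force'],o['grip_width'])
c=snap('side','d2')
b=c['img'][140:280,215:390,::-1];cv2.imwrite('pics/z3.png',cv2.resize(b,None,fx=4.25,fy=4.25,interpolation=3))
E
```

```text
[ 0.57971758 -0.10141871  0.04803089] [ 0.80507946 -1.74681774  5.88838317] 0.016098829573608843
```

View pics/z3.png

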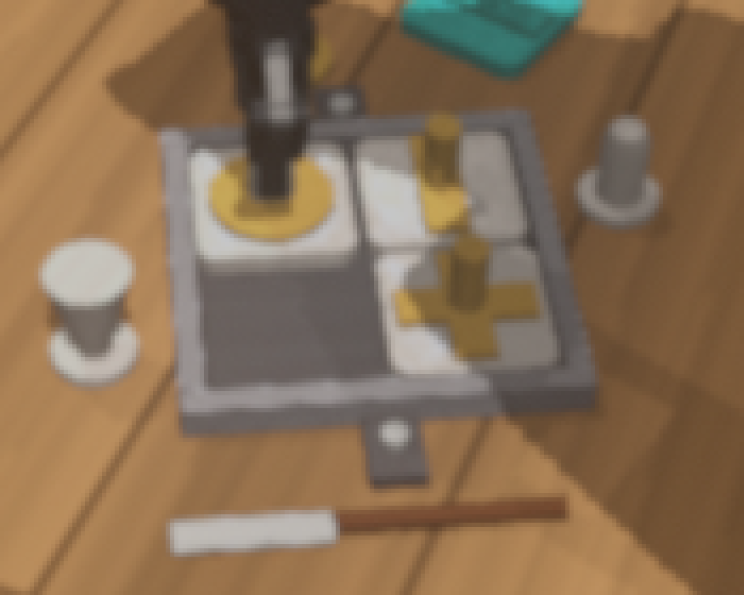

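The disc plate is in the former gap corner (273,200) and the bar hasn't moved. The small +6 N came from the tips touching the pattern, so I'll grip a little higher next time. Releasing and moving to the cross knob.

>>> servo_tool(
  motion=[
    [[0,0,0.002,0],[0,0,0.002,0],[0,0,0.04,0],[0,0,0.045,0],[0,0,0,0]],
  ],
  jaw=0,
)

```text
time: 4.2
tool_pos: [0.5802, -0.1012, 0.139]
eef_rot: [-0.481, 1.943, -1.948]
ft_force: [0.6, 0.1, -0.4]
grip_width: 0.0425
```

>>> servo_tool(
  motion=[
    [[-0.037,0.01,0,0],[-0.037,0.011,0,0],[-0.038,0.011,0,0],[0,0,0,0]],
  ],
)

```text
time: 4.7
tool_pos: [0.4649, -0.0683, 0.1348]
eef_rot: [-0.488, 1.949, -1.947]
ft_force: [0.1, -0.0, -0.0]
grip_width: 0.0424
```

```bash
python3 - <<'E'
from h import *
o=bot.get_obs();print(o['tool_pos'],o['ft_force'],o['grip_width'])
c=snap('wrist','w2')
for z in(.056,):
  T=np.linalg.inv(c['cam_to_world']);p=o['tool_pos'].copy();p[2]=z;q=T@[*p,1];u=c['mtx']@q[:3];print(z,u[:2]/u[2])
E
```

```text
[ 0.46489849 -0.06829714  0.13478728] [ 0.07235044 -0.02891371 -0.00673414] 0.042445962200901445
0.056 [277.59598028 223.42898578]
```

View pics/w2.png

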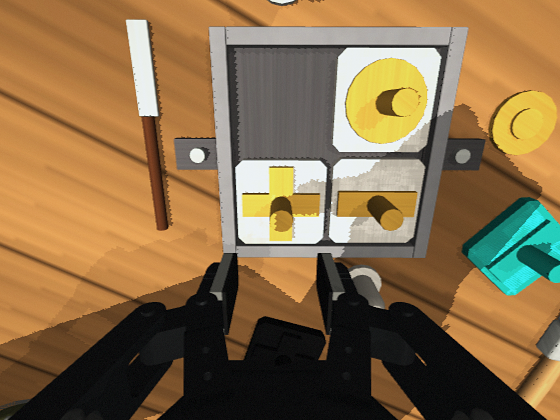

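The cross knob top is at (283,221) and the tool projects to (278,223), so I need about (+3.5, -2.7) mm before descending. The disc sits flat in its new corner.

>>> servo_tool(
  motion=[
    [[0.0035,-0.0025,0,0],[0,0,-0.04,0],[0,0,-0.045,0],[0,0,0,0]],
  ],
)

```text
time: 5.25
tool_pos: [0.4694, -0.0714, 0.0478]
eef_rot: [-0.492, 1.953, -1.947]
ft_force: [0.3, -0.1, 0.0]
grip_width: 0.0425
```

>>> servo_tool(
  motion=[
    [[0,0,0,0],[0,0,0,0],[0,0,0,0]],
  ],
  jaw=-1,
)

```text
time: 5.62
tool_pos: [0.4715, -0.0718, 0.052]
eef_rot: [-0.483, 1.945, -1.948]
ft_force: [0.5, -0.8, 7.2]
grip_width: 0.0158
```

>>> servo_tool(
  motion=[
    [[0.0145,0.0078,0,0],[0.0145,0.0078,0,0],[0.0145,0.0078,0,0],[0.0145,0.0078,0,0],[0.0145,0.0078,0,0]],
  ],
)

```text
time: 6.25
tool_pos: [0.5441, -0.0324, 0.0521]
eef_rot: [-0.484, 1.946, -1.948]
ft_force: [-2.9, -2.3, 7.3]
grip_width: 0.0158
```

>>> servo_tool(
  motion=[
    [[0,0,0,0],[0,0,0,0]],
  ],
)

```text
time: 6.5
tool_pos: [0.544, -0.0325, 0.0521]
eef_rot: [-0.483, 1.945, -1.947]
ft_force: [2.5, 0.3, 7.7]
grip_width: 0.0162
```

>>> servo_tool(
  motion=[
    [[0,0,0,0],[0,0,0.002,0],[0,0,0.04,0],[0,0,0.045,0],[0,0,0,0]],
  ],
  jaw=0,
)

```text
time: 7.12
tool_pos: [0.5441, -0.0327, 0.1406]
eef_rot: [-0.48, 1.944, -1.948]
ft_force: [-0.1, 0.7, -0.3]
grip_width: 0.0427
```

>>> servo_tool(
  motion=[
    [[-0.036,-0.019,0.02,0],[-0.036,-0.019,0.02,0],[-0.02,-0.01,0,0],[0,0,0,0]],
  ],
)

```text
time: 7.62
tool_pos: [0.4499, -0.0809, 0.1769]
eef_rot: [-0.486, 1.949, -1.949]
ft_force: [0.1, -0.8, -0.4]
grip_width: 0.0424
```

```bash
python3 - <<'E'
from h import *
o=bot.get_obs();print(o['tool_pos'],o['ft_force'],o['grip_width'])
c=snap('wrist','w3')
E
```

```text
[ 0.44992434 -0.08090089  0.17690943] [ 0.14259547 -0.75702822 -0.43035998] 0.04242392568965042
```

View pics/w3.png

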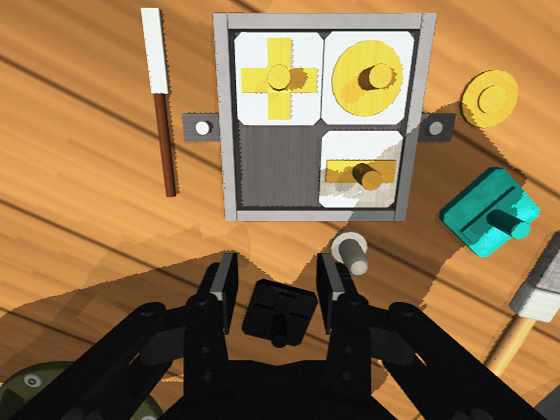

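The cross plate (279,78) fills the sprue corner, with the disc (368,78) and bar (362,170) beside it. I'll check all three numerically.

```bash
python3 - <<'E'
from h import *
c=dict(np.load('pics/w3.npz'))
P=np.array([ray(c,p,.018)[:2] for p in((216,12.5),(436,13),(407,220.5),(226,220))])
loc=np.array([(-93,93),(93,93),(93,-93),(-93,-93)])/1000
for z in(.018,.024):
  P=np.array([ray(c,p,z)[:2] for p in((216,12.5),(436,13),(407,220.5),(226,220))])
  ctr=P.mean(0);H=loc.T@(P-ctr);th=np.arctan2(H[0,1]-H[1,0],H[0,0]+H[1,1])
  R=np.array([[np.cos(th),-np.sin(th)],[np.sin(th),np.cos(th)]])
  f=lambda p,z:(R.T@(ray(c,p,z)[:2]-ctr)*1000).round(1)
  print(z,ctr,np.degrees(th),((P-ctr)@R*1000).round(1).tolist())
  print('outer->',[f(p,.016) for p in((235,78),(323,78),(415,78))], 'cross top/bot',f((279,31),.016),f((279,124),.016),'disc',f((368,30),.016),f((368,125),.016))
  print('bar edges',f((321,170),.016),f((404,170),.016),f((362,130),.016),f((362,208),.016))
  print('pattern cross',f((242,78),.021),f((317,78),.021),f((279,38),.021),f((279,119),.021),'disc',f((332,78),.021),f((404,78),.021),f((367,40),.021),f((367,117),.021))
  # inner rail edges at top
  print('inner',f((229,78),z),f((415,78),z))
E
```

```text
0.018 [ 0.52410623 -0.0870078 ] -61.987071829577815 [[-91.1, 92.5], [90.7, 92.2], [93.5, -92.6], [-93.2, -92.1]]
outer-> [array([-78. ,  42.8]), array([ 0.2, 42.9]), array([81.8, 42.9])] cross top/bot [-39.   79.5] [-38.8   3.4] disc [36.3 80.3] [44.2  2.5]
bar edges [  2.5 -40.1] [ 83.8 -40.1] [39.1 -2. ] [ 46.4 -79.6]
pattern cross [-71.2  42.5] [-5.8 42.5] [-39.   73.3] [-38.8   8.1] disc [ 7.3 42.5] [70.1 42.5] [34.9 71.9] [41.1  9.9]
inner [-83.   42.7] [81.  42.7]
0.024 [ 0.52410562 -0.08602738] -61.987071829577815 [[-89.2, 90.5], [88.8, 90.3], [91.5, -90.6], [-91.2, -90.2]]
outer-> [array([-77.1,  42.4]), array([ 1. , 42.4]), array([82.7, 42.4])] cross top/bot [-38.1  79. ] [-37.9   2.9] disc [37.2 79.8] [45.1  2.1]
bar edges [  3.4 -40.6] [ 84.7 -40.5] [39.9 -2.5] [ 47.3 -80.1]
pattern cross [-70.3  42. ] [-4.9 42. ] [-38.1  72.9] [-38.    7.7] disc [ 8.2 42. ] [71.  42.1] [35.7 71.4] [42.   9.4]
inner [-81.2  41.8] [79.3 41.8]
```

```bash
python3 -c "
from h import *
print(bot.job_done())"
```

```text
the job is handed in; nothing more can be done
None
```

I slid the disc plate, which sat beside the sprue, along frame +x into the empty corner. Then I slid the cross plate along +y into the sprue corner, let go, backed the arm off and handed the job in at about 7.7 s.

**Final check (last wrist view, frame coordinates):**

| Plate | Position (mm) | Corner it belongs in (mm) |
|---|---|---|
| Cross | about (-38.6, 41) | (-40.5, +40.5), sprue corner |
| Disc | about (38.7, 41) | (+40.5, +40.5), former gap |
| Bar | about (43, -41) | (+40.5, -40.5), its own corner |

- **Plates:** all three are about 3 mm or less from their corner centres (8 mm allowed) and look flat. I had no direct height reading.
- **Medallion and slick:** neither was touched, and they look unmoved in the pictures.
- **Measurement disagreements:** the first scene and side estimates of the frame centre differed by about 8 mm; the wrist views settled it. The bar's edges measured about 81 mm apart instead of 76, so its x position is uncertain by a few millimetres.
- **Gripping:** on both grips the tool met a 6–8 N upward force and its measured height rose 2–4 mm. I took this as the fingertips touching the pattern, but did not confirm the cause.

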